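# Open the cell charger and hold its spring contact back for a long cell

### The job

I want to drop a long cell into the bench charger. Prise its clear cover up with the blade of the flat screwdriver in the notch at the front, swing the cover right up past upright so that it stays open, and lay the screwdriver down on the bench. Then pull the spring contact slide by its tab until its pointer is at the far mark, and finish still holding it there; never let the slide snap back, and leave everything else on the bench where it is.

Things in the scene. Friction and masses are not known exactly. Their poses are not given: they have to be found in the camera images.
- charger: Grey cell charger fixed to the bench, 130 deep (x) x 290 wide (y), origin under its centre, z up, front (-x) towards the robot, turned up to 0.3 rad. y -145 to 85: deck 45 high, with an open bay (x -30 to 30, floor at z 12) in which the slide runs; it is pulled to -y. y 85 to 145: control head 70 high with display. The hinged cover lies over the deck.
- notch (a point): Middle of the mouth of the prise notch in the charger's front face under the cover's front edge, at (-65, -31, 41) mm in the charger. The notch is 28 wide (y), 15 deep (x), and 8 high: from z = 37 to the underside of the shut cover at z = 45. Its axes are the charger's.
- hinge_mid (a point): Middle of the cover's hinge line, at (62, -31, 45) mm in the charger; the line runs along the charger's y at the rear.
- cover (a joint): Cover angle in rad: 0 shut, grows as its front edge rises, stop at 1.95 (leaning back). Clear hood in a grey frame, 127 (front to hinge) x 228 x 30 high, walls 4, inside of its top 27 above the rim, 110 g. A stiff hinge (0.14 N m) keeps it where it is left; raising the front edge takes about 2 N. Shut, its rim lies on the deck; only the notch gives access.
- cover_front_edge (a point): Middle of the lower outer front edge of the cover's rim, 127 mm from the hinge; moves with the cover.
- slide (a joint): Travel of the spring contact slide in m: 0 at rest, grows as it is pulled along the charger's -y, stop at 0.092. Spring: about 4 N at rest, 10 N at the far mark; it flies back when released. The pointer is at the near mark at 0.010 and at the far mark at 0.080.
- slide_tab (a point): Middle of the top of the slide's upright black finger tab: 10 thick (along y) x 30 wide (x), top at z = 68, standing 23 above the deck with free space all round once the cover is up. Block under it 30 (y) x 54 (x), top at z = 38. At rest the tab is at x = 0, y = 0 of the charger. Moves with the slide.
- pointer (a point): End of the slide's pointer arm (white line) over the front deck, 23 mm to +y and 45 mm to -x from the tab's middle; moves with the slide.
- far_mark (a point): The far one of two white lines across the front deck beside the bay, the one for 140 mm cells, at (-45, -57, 45) mm in the charger; the pointer comes beside it in y when the slide is out 0.080.
- near_mark (a point): The near line, for 70 mm cells, at (-45, 13, 45) mm in the charger; not the one wanted.
- screwdriver: Flat-blade screwdriver, 184 long, 90 g: black squared handle 26 x 26, steel shank 7 thick. Lies on its handle, axis level 13 above the bench, blade flat. Origin under the grip point on the handle's underside; x points to the blade. Handle from x = -59 to 35 (flat sides -45 to 35), collar to 50.
- grip (a point): Grip point of the screwdriver: on its axis in the handle, near the balance point.
- blade_tip (a point): End of the screwdriver's blade, on its axis 125 mm in x from the grip point. Blade 9 wide (y), 2 thick (z), 18 long.
- cell: Long white cell, 33 diameter x 140, standing upright on the bench; origin under it. Leave it.
- cell_tray: Cardboard tray 155 x 115 x 30 with two more cells lying in it. Leave it.
- link: Flat copper link bar 130 x 25 x 4 lying on the bench. Leave it.
- fuse_block: Small black fuse block with clear cap 80 x 34 x 30. Leave it.
- tape: Black roll of tape, 80 diameter x 19. Leave it.
- multimeter: Black multimeter 180 x 85 x 49 lying on its back. Leave it.
There are look-alikes about, which are no part of the job. Of the things that look like the cell, take the one that is nearest to the robot's base at the start.

How it is judged:
By the outcome, as a careful person would: the job done as asked, in the order asked, and still so for the second after the job is handed in, while the arm keeps its last pose, push and grip.
It also fails if it takes over 61 s, if anything falls off the work surface, if the arm or the gripper's body presses on something with over 40 N, if the wrist force passes 120 N, or if a joint passes its speed limit or range.

### The arm

A 6-joint arm with a two-finger parallel gripper is mounted at the origin on the work surface. World frame = base frame: x ahead of the robot, y to its left, z up, the work surface at z = 0. Lengths are in m, angles in rad, forces in N, time in s.
With the tool pointing down it reaches from about 0.375 to 0.9 m from the base axis. Payload 3.1 kg.
Tool frame: the origin (TCP) lies at the very end of the fingers, on their centre line; the grasp point (between the pads) lies 19 mm behind it; z points along the fingers, y is the line along which they close (so a half turn about z gives the same grasp; the last joint's range is limited). The gripper opens to 87 mm and grips with 3 to 60 N. Pads are 19 mm wide; open, the fingers measure 117 mm over their backs; the gripper's body (75 mm by 190 mm) begins 51 mm behind the grasp point.
Start: joints at [-0.178, 0.527, 1.433, -0, 1.181, -0.178], TCP at [0.625, 0, 0.223] pointing down, gripper open.
Joint ranges: [-3.08, 3.08], [-0.75, 2.2], [0.22, 2.44], [-1.43, 4.57], [0, 2.65], [-2.85, 2.85]. Speed limits (rad/s): [2.79, 2.79, 3.14, 3.14, 3.14, 3.14].

### API

Orientations are given as a unit quaternion [x, y, z, w].
In Python, from rig import status, viewer, robot gives the robot as it stands.
- The arm moves only by the tool arm_command, never from a script. Its arguments are lists of equal length, an entry for each row: "delta_rot": the turn, a rotation vector about the tool's x, y, z in degrees, a list of three; "delta_pos": the shift along the tool's x, y, z in m, a list of three; "gripper": the closure, from -1 (fully open) to 1 (shut). In form: {"delta_rot": [[rx, ry, rz], ...], "delta_pos": [[dx, dy, dz], ...], "gripper": [gripper, ...]}. A call has 1 to 12 rows; each row is the pose to reach, as a shift and turn from the pose commanded when the call began, along the tool's axes at that moment; what a row does not reach only later rows make up. A row lasts 1/12 s, in which the tool goes at most 41.7 mm and 7.16 degrees, less where a joint would pass 70% of its speed; a pose out of reach is approached as far as the arm can. A call with a gripper value outside its range is refused whole. The fingers move at their own pace and stop on an object; "grip_force" is the grip in N (left out, the last holds). Time passes only in rows, so rows that repeat a pose let the fingers close. It gives the time, the measured TCP pose, the force, the opening and the grip force at its end, in the units of the state.
- status.get_obs(): the state, without advancing time (a new reading comes with each control period).
- viewer.camera(name): name is "scene" or "side" or "wrist"; returns a dict with "pixels" (384x512x3 uint8, blue, green, red), "fx", "fy", "cx", "cy" (pixels), "pose" (4x4, takes a point from camera to world coordinates); the wrist camera has in their place "mount" (4x4, takes a point from camera to tool coordinates, whose origin is the TCP and whose axes are the flange's). Camera axes: x right, y down, z forward; pixel columns grow to the right and rows downward; lengths in m; the calibration is good to about 2 mm. A picture is of the moment at which its call begins: read the wrist's pose just before it. There is no depth.
- robot.hand_in(): hands the job in; it is judged then, once.
The state is a dict: "time": time; "q": joint angles; "joint_velocities": joint speeds; "joint_torque": joint torques, N m; "position": TCP position; "tool_rot": TCP orientation; "ft_force": force on the tool from outside, world axes, zero at the start; "moment": the same for the moment, N m; "grip_width": finger opening in m; "grip_force": force on a finger pad.
Only numpy, scipy, OpenCV 4.12 (cv2) and the standard library are available. Lean on these libraries where they do the work, as an engineer would, in place of code of your own. Each camera call takes 0.05 s, during which the arm holds its last target. There are 200 camera calls.

## Working session

There is one attempt and no reset: what is moved stays moved. The work goes in short steps, Python scripts to look and compute and a tool call to move; the robot and the scene stay as the last step left them, time stands still between calls to the robot, and variables do not carry over. Pictures are saved under pics/ and viewed, at most 10 in all, crops included, and the job is handed in when it is done.

Besides the shell and the picture viewer there is one more tool, called after "Request:" by a JSON object that holds its "name" and its "arguments", one argument or row to a line. arm_command: Moves the arm, as the interface text tells. Its arguments: {"type":"object","properties":{"delta_rot":{"type":"array","items":{"type":"array","items":{"type":"number"}}},"delta_pos":{"type":"array","items":{"type":"array","items":{"type":"number"}}},"gripper":{"type":"array","items":{"type":"number"}},"grip_force":{"type":"number"}},"required":["delta_rot","delta_pos","gripper"]}

```bash
ls; mkdir -p pics
python3 - <<'E'
from rig import status,viewer
import cv2,numpy as np,pickle
o=status.get_obs();print(o['time'],o['position'],o['tool_rot'],o['grip_width'])
d={}
for n in("scene","side","wrist"):
    c=viewer.camera(n);d[n]=c;cv2.imwrite(f"pics/{n}0.png",c["pixels"]);print(n,c["fx"],c["cx"],c["cy"],np.round(c.get("pose",c.get("mount")),3).tolist())
d['obs']=o
pickle.dump(d,open("v0.pkl","wb"))
a=cv2.resize(d["scene"]["pixels"],(800,600));cv2.imwrite("pics/scene0b.png",a)
a=cv2.resize(d["side"]["pixels"],(800,600));cv2.imwrite("pics/side0b.png",a)
E
```

```text
pics
0.0 [6.24277950e-01 1.55919619e-04 2.21570983e-01] [ 7.07111153e-01  7.07101589e-01 -6.13134409e-04 -8.85903342e-04] 0.08696275530665332
scene 367.2813642471023 257.8121690149259 189.7784183624856 [[0.708, 0.514, -0.485, 1.106], [0.706, -0.53, 0.47, -0.479], [-0.016, -0.675, -0.738, 0.928], [0.0, 0.0, 0.0, 1.0]]
side 381.4756471315926 257.36214450569383 188.79201155039675 [[0.895, -0.344, 0.285, 0.263], [-0.447, -0.677, 0.585, -0.607], [-0.008, -0.651, -0.759, 0.898], [0.0, 0.0, 0.0, 1.0]]
wrist 311.3423981492695 258.2428217588493 197.18257317640317 [[0.0, -0.954, -0.301, 0.083], [1.0, 0.0, 0.0, 0.001], [-0.0, -0.301, 0.954, -0.162], [0.0, 0.0, 0.0, 1.0]]
```

View pics/scene0b.png

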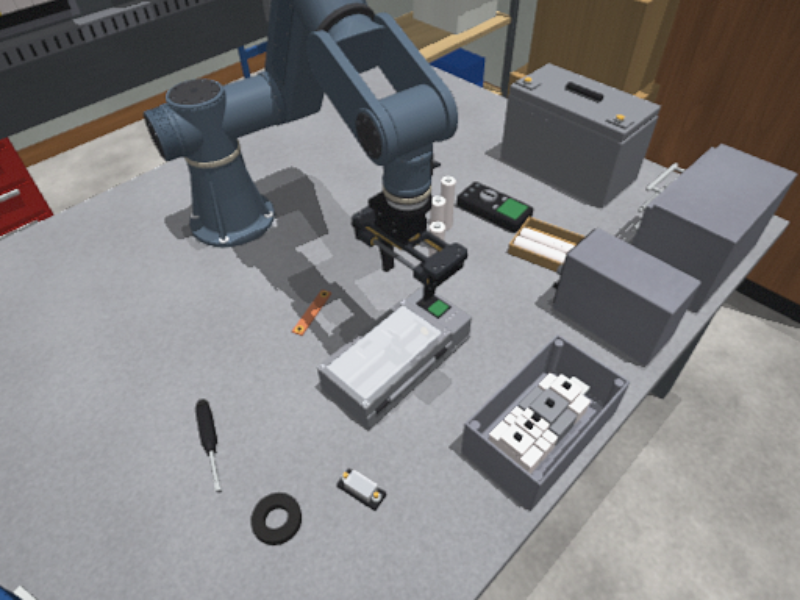

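View pics/side0b.png

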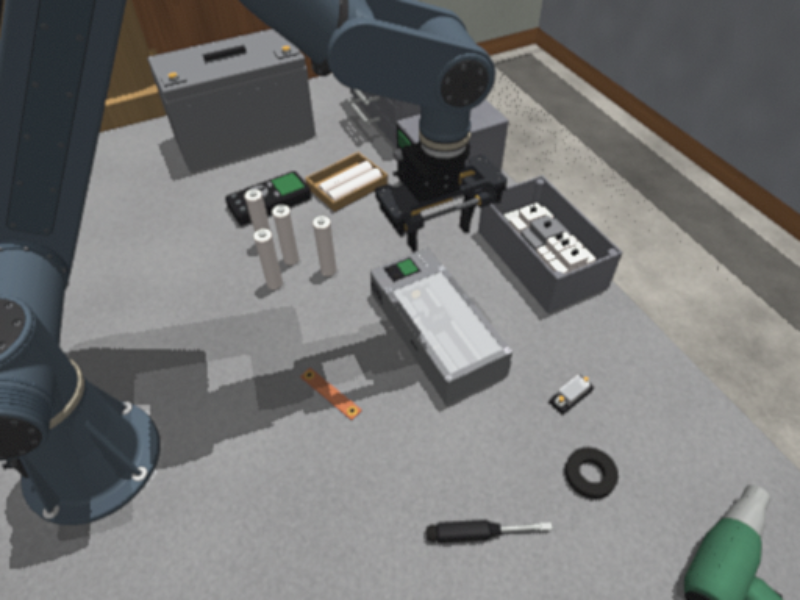

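The scene view (800x600) shows the charger at (395,350) and the only screwdriver with its handle at (206,425) and tip at (218,488). In the side view the charger is at (440,325) and the screwdriver runs from (430,533) to (550,527). The upright cells, tray, link, tape and fuse block are all clear of them. Next I'll enlarge the charger and screwdriver to get corner pixels.

```bash
cat > h.py <<'E'
import numpy as np,cv2,pickle
from scipy.spatial.transform import Rotation as R
def ray(c,px,T=None):
    T=c["pose"] if T is None else T
    d=T[:3,:3]@np.array([(px[0]-c["cx"])/c["fx"],(px[1]-c["cy"])/c["fy"],1]);return T[:3,3],d/np.linalg.norm(d)
def onz(c,px,z,T=None):
    o,d=ray(c,px,T);return o+d*(z-o[2])/d[2]
def tri(rays):
    A=np.zeros((3,3));b=np.zeros(3)
    for o,d in rays:
        P=np.eye(3)-np.outer(d,d);A+=P;b+=P@o
    p=np.linalg.solve(A,b);return p,[np.linalg.norm((np.eye(3)-np.outer(d,d))@(p-o)) for o,d in rays]
def wT(c,o):
    T=np.eye(4);T[:3,:3]=R.from_quat(o["tool_rot"]).as_matrix();T[:3,3]=o["position"];return T@c["mount"]
def delta(o,p,Rt):
    "shift and rotvec(deg) in tool axes"
    R0=R.from_quat(o["tool_rot"]);return np.round(R0.inv().apply(np.array(p)-o["position"]),4),np.round((R0.inv()*R.from_matrix(Rt)).as_rotvec(degrees=True),2)
E
python3 - <<'E'
from h import *
d=pickle.load(open("v0.pkl","rb"))
def crop(n,x,y,w,h,W=400,H=300):
    a=d[n]["pixels"][y:y+h,x:x+w];return cv2.resize(a,(W,H),interpolation=cv2.INTER_CUBIC)
top=np.hstack([crop("scene",190,180,120,90),crop("side",225,155,120,90)])
bot=np.hstack([crop("scene",90,240,120,90),crop("side",255,290,120,90)])
cv2.imwrite("pics/c1.png",np.vstack([top,bot]))
# screwdriver masks
for n,(x,y,w,h) in {"scene":(115,245,40,75),"side":(265,325,95,30)}.items():
    a=d[n]["pixels"][y:y+h,x:x+w].astype(int).max(2)
    m=(a<60).astype(np.uint8);ys,xs=np.nonzero(m);print(n,"dark",len(xs),xs.mean()+x,ys.mean()+y)
    mb=(a>150);ys2,xs2=np.nonzero(mb);print(np.median(a),"bright",len(xs2))
    p=np.c_[xs,ys]-[xs.mean(),ys.mean()];u=np.linalg.svd(p,full_matrices=False)[2][0];t=p@u
    print("dark ends",(np.array([xs.mean()+x,ys.mean()+y])+u*t.min()),(np.array([xs.mean()+x,ys.mean()+y])+u*t.max()))
E
```

```text
scene dark 289 131.7923875432526 272.62629757785464
174.0 bright 2609
dark ends [128.79980746 256.03611124] [134.86559769 289.66347874]
side dark 468 295.14102564102564 340.37393162393164
156.0 bright 1904
dark ends [272.801888   341.72546908] [319.93187983 338.87406317]
```

View pics/c1.png

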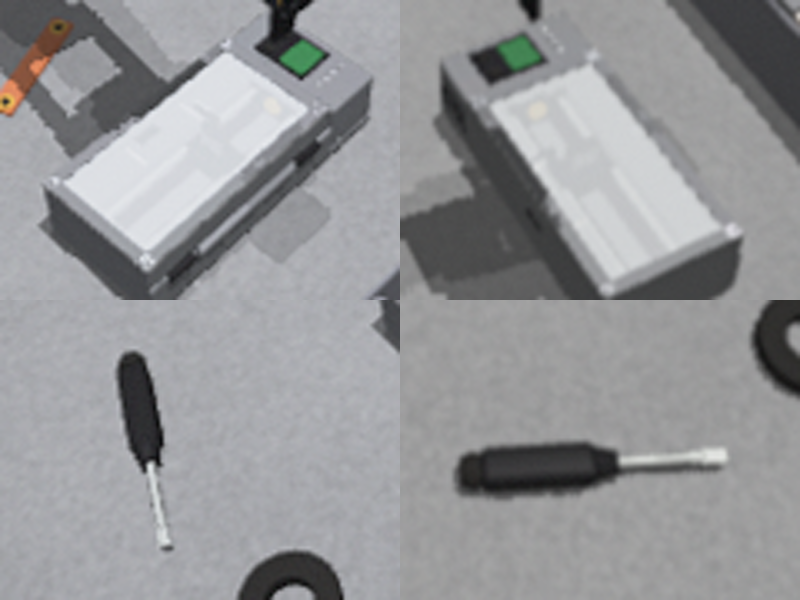

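The crop shows the shut cover, with its four bright corner spots at crop pixels scene (52,181), (148,262), (318,105), (228,45) and side (608,291), (735,230), (595,58), (490,98). The screwdriver tip is at scene (166,547) and side (726,457). The charger's -y end faces the viewer and its display head is at the far +y end. Only one screwdriver is visible, and only one charger has a clear cover.

Run:
```python
from h import *
d=pickle.load(open("v0.pkl","rb"));S,D=d["scene"],d["side"]
cs=lambda u,v:(190+u*.3-.35,180+v*.3-.35)
cd=lambda u,v:(225+(u-400)*.3-.35,155+v*.3-.35)
A=[(52,181),(148,262),(318,105),(228,45)];B=[(608,291),(735,230),(595,58),(490,98)]
P=[]
for a,b in zip(A,B):
    p,e=tri([ray(S,cs(*a)),ray(D,cd(*b))]);P.append(p);print(np.round(p,4),np.round(e,4))
P=np.array(P);print("sides",[round(np.linalg.norm(P[i]-P[(i+1)%4]),4) for i in range(4)],"mean",P.mean(0))
for i,j in((0,3),(1,2),(0,1),(3,2)):
    v=P[j]-P[i];print(np.degrees(np.arctan2(v[1],v[0])))
tip=tri([ray(S,(90+166*.3-.35,240+247*.3-.35)),ray(D,(255+326*.3-.35,290+157*.3-.35))]);print("tip",tip)
end=tri([ray(S,(128.8,256)),ray(D,(272.8,341.7))]);print("end",end)
v=tip[0]-end[0];print(np.linalg.norm(v),np.degrees(np.arctan2(v[1],v[0])))
c=tri([ray(S,(131.8,272.6)),ray(D,(295.1,340.4))]);print("handle centre",c)
```

```text
[ 0.5596 -0.1637  0.0765] [0.0027 0.0027]
[ 0.6768 -0.16    0.0764] [0.0022 0.0022]
[0.6679 0.0527 0.079 ] [0.004 0.004]
[0.5625 0.0461 0.0844] [0.0024 0.0024]
sides [np.float64(0.1172), np.float64(0.2128), np.float64(0.1057), np.float64(0.21)] mean [ 0.61667586 -0.05620859  0.07909559]
89.215584381178
92.3930684899189
1.7983544610836422
3.5391410777457595
tip (array([ 0.59079792, -0.42037209,  0.01123631]), [np.float64(0.001912920573637963), np.float64(0.0019129205736378115)])
end (array([ 0.42153856, -0.34765814,  0.01546778]), [np.float64(0.0035407722090573675), np.float64(0.0035407722090574933)])
0.18426599045029143 -23.248396440703512
handle centre (array([ 0.46987915, -0.36820788,  0.00881282]), [np.float64(0.0014806960768136569), np.float64(0.001480696076813487)])
```

```bash
cat >> h.py <<'E'
def down(deg):
    "tool z down, tool x at world yaw deg"
    a=np.radians(deg);x=np.array([np.cos(a),np.sin(a),0]);z=np.array([0,0,-1.]);return np.c_[x,np.cross(z,x),z]
E
python3 - <<'E'
from h import *
from rig import status
o=status.get_obs();print(delta(o,(.4924,-.378,.15),down(156.8)))
E
```

```text
(array([-0.3781, -0.1319,  0.0719]), array([ -0.07,  -0.07, -66.8 ]))
```

View pics/wrist0.png

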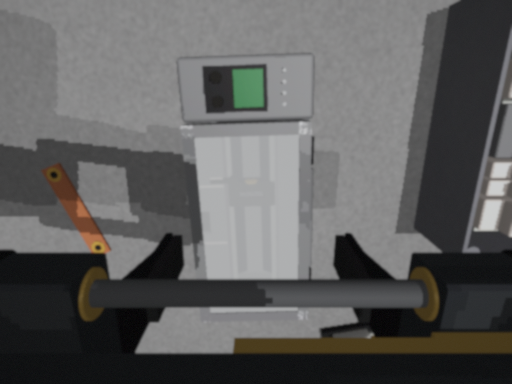

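The wrist view shows the charger's control head with top corners at about (180,57), (313,54), (314,121) and (184,124). I'll fit the charger pose from these at z = 0.070 and start the arm moving to above the screwdriver.

Run:
```python
from h import *
d=pickle.load(open("v0.pkl","rb"));c=d["wrist"];T=wT(c,d["obs"])
P=np.array([onz(c,p,.07,T) for p in((179.5,58),(312.5,54),(314,120.5),(184,123.5))]);print(np.round(P,4))
M=np.array([(-.065,.145),(.065,.145),(.065,.085),(-.065,.085)])
# rigid 2D fit
q=P[:,:2];H=(M-M.mean(0)).T@(q-q.mean(0));a=np.arctan2(H[0,1]-H[1,0],H[0,0]+H[1,1])
r=np.array([[np.cos(a),-np.sin(a)],[np.sin(a),np.cos(a)]]);t=q.mean(0)-r@M.mean(0);print("yaw",np.degrees(a),"origin",t,"res",np.round(q-(M@r.T+t),4).tolist())
# cover corners check predicted
print([(r@np.array(m)+t).round(4).tolist() for m in((-.065,-.145),(.065,-.145),(0,-.031),(-.065,-.031))])
for n in("scene",): pass
```

```text
[[0.5517 0.1196 0.07  ]
 [0.6746 0.123  0.07  ]
 [0.6792 0.0634 0.07  ]
 [0.5516 0.0604 0.07  ]]
yaw 1.582495246111161 origin [ 0.61744966 -0.02337334] res [[0.0032, -0.0002], [-0.0039, -0.0004], [-0.0009, -0.0], [0.0015, 0.0006]]
[[0.5565, -0.1701], [0.6864, -0.1665], [0.6183, -0.0544], [0.5533, -0.0562]]
```

Request:
{"name": "arm_command", "arguments": {
  "delta_rot": [
    [0,0,-7],
    [0,0,-14],
    [0,0,-21],
    [0,0,-28],
    [0,0,-35],
    [0,0,-42],
    [0,0,-49],
    [0,0,-56],
    [0,0,-63],
    [0,0,-66.8],
    [0,0,-66.8],
    [0,0,-66.8]
  ],
  "delta_pos": [
    [-0.038,-0.013,0],
    [-0.076,-0.026,0],
    [-0.113,-0.04,0.007],
    [-0.151,-0.053,0.014],
    [-0.189,-0.066,0.021],
    [-0.227,-0.079,0.028],
    [-0.265,-0.092,0.035],
    [-0.302,-0.106,0.045],
    [-0.34,-0.119,0.06],
    [-0.378,-0.132,0.072],
    [-0.378,-0.132,0.072],
    [-0.378,-0.132,0.072]
  ],
  "gripper": [-1,-1,-1,-1,-1,-1,-1,-1,-1,-1,-1,-1]
}}

```text
time: 1.15
position: [0.4911, -0.3809, 0.1489]
tool_rot: [0.204, 0.979, 0.0, -0.001]
ft_force: [0.3, 0.8, -0.7]
grip_width: 0.0869
grip_force: 0.0
```

Run:
```python
from h import *
from rig import status,viewer
o=status.get_obs();c=viewer.camera("wrist");T=wT(c,o);im=c["pixels"];cv2.imwrite("pics/w1.png",im)
def proj(p):
    q=np.linalg.inv(T)@np.r_[p,1];return c["fx"]*q[0]/q[2]+c["cx"],c["fy"]*q[1]/q[2]+c["cy"]
tip=np.array([.5908,-.4204,.0125]);s=np.array([np.cos(np.radians(-23.2)),np.sin(np.radians(-23.2)),0])
print("pred tip",proj(tip),"handle front",proj(tip-.09*s),"grip18",proj(tip-.107*s),"end",proj(tip-.184*s))
v=im.max(2)
for r in range(90,260,12):
    row=v[r,180:340];k=np.nonzero(row<55)[0]
    b=np.nonzero(row>215)[0]
    print(r,(k.min()+180,k.max()+180,len(k)) if len(k) else None,(b.min()+180,b.max()+180) if len(b) else None)
```

```text
pred tip (np.float64(261.1136701688664), np.float64(280.65607179265515)) handle front (np.float64(260.8756807738883), np.float64(202.79033307040342)) grip18 (np.float64(260.82607033892987), np.float64(186.55871415003463)) end (np.float64(260.57926709092726), np.float64(105.80924534893485))
90 None None
102 None None
114 (np.int64(251), np.int64(275), 25) None
126 (np.int64(251), np.int64(275), 25) None
138 (np.int64(249), np.int64(276), 19) None
150 (np.int64(250), np.int64(276), 16) None
162 (np.int64(249), np.int64(276), 18) None
174 (np.int64(249), np.int64(276), 28) None
186 (np.int64(250), np.int64(274), 25) None
198 (np.int64(251), np.int64(274), 24) None
210 (np.int64(255), np.int64(270), 16) None
222 None None
234 None None
246 (np.int64(180), np.int64(339), 6) None
258 (np.int64(180), np.int64(339), 8) None
```

View pics/w1.png

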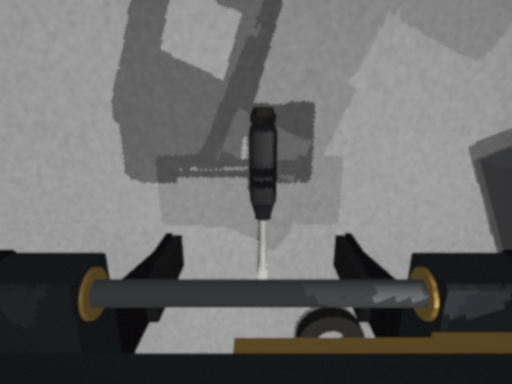

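The handle spans columns 250–276 (centre 263) with the blade tip at about (262,278). It is parallel to the tool x axis and about 5 mm to +y of the finger centre, so I'll descend and grip.

Request:
{"name": "arm_command", "arguments": {
  "delta_rot": [
    [0,0,0],
    [0,0,0],
    [0,0,0],
    [0,0,0],
    [0,0,0],
    [0,0,0],
    [0,0,0],
    [0,0,0],
    [0,0,0],
    [0,0,0],
    [0,0,0],
    [0,0,0]
  ],
  "delta_pos": [
    [0,0.003,0.03],
    [0,0.005,0.06],
    [0,0.005,0.09],
    [0,0.005,0.12],
    [0,0.005,0.135],
    [0,0.005,0.142],
    [0,0.005,0.145],
    [0,0.005,0.145],
    [0,0.005,0.145],
    [0,0.005,0.145],
    [0,0.005,0.145],
    [0,0.005,0.145]
  ],
  "gripper": [-1,-1,-1,-1,-1,-1,-1,1,1,1,1,1],
  "grip_force": 55
}}

```text
time: 2.2
position: [0.4954, -0.3739, 0.0067]
tool_rot: [0.201, 0.98, -0.001, 0.001]
ft_force: [0.2, 0.3, 1.2]
grip_width: 0.0616
grip_force: 0.0
```

Request:
{"name": "arm_command", "arguments": {
  "delta_rot": [
    [0,0,0],
    [0,0,0],
    [0,0,0],
    [0,0,0],
    [0,0,0],
    [0,0,0],
    [0,0,0],
    [0,0,0],
    [0,0,0],
    [0,0,0]
  ],
  "delta_pos": [
    [0,0,0.003],
    [0,0,0.003],
    [0,0,0.003],
    [0,0,0.003],
    [0,0,0.003],
    [0,0,0.003],
    [0,0,0.003],
    [0,0,0.003],
    [0,0,0.003],
    [0,0,0.003]
  ],
  "gripper": [1,1,1,1,1,1,1,1,1,1]
}}

```text
time: 3.03
position: [0.4949, -0.3733, 0.0025]
tool_rot: [0.201, 0.98, 0.0, -0.0]
ft_force: [-0.1, 0.5, 0.1]
grip_width: 0.0254
grip_force: 55.0
```

Run:
```python
from h import *
from rig import status
o=status.get_obs();print(o['position'],o['tool_rot'],o['grip_width'],o['grip_force'],o['q'])
# charger frame -> world
a=np.radians(1.7);u=np.array([np.cos(a),np.sin(a)]);w=np.array([-u[1],u[0]]);org=np.array([.617,-.0238])
L=.107
p=org+u*(-.065-.03-L)+w*-.031;print("pre",p,delta(o,(*p,.16),down(181.7)))
```

```text
[ 0.49491998 -0.37329084  0.00247789] [ 2.01071463e-01  9.79576571e-01  6.86584783e-05 -6.13878444e-05] 0.025388811517477104 54.998604599386454 [-8.26260506e-01  8.22069553e-01  1.58131229e+00  5.90367129e-05
  7.38390673e-01 -1.99219729e+00]
pre [ 0.41600856 -0.06077894] (array([ 0.1957,  0.2562, -0.1575]), array([ 1.00e-02, -1.00e-02, -2.49e+01]))
```

Request:
{"name": "arm_command", "arguments": {
  "delta_rot": [
    [0,0,0],
    [0,0,0],
    [0,0,-3],
    [0,0,-6],
    [0,0,-9],
    [0,0,-12],
    [0,0,-15],
    [0,0,-18],
    [0,0,-21],
    [0,0,-24.9],
    [0,0,-24.9],
    [0,0,-24.9]
  ],
  "delta_pos": [
    [0,0,-0.03],
    [0.01,0.015,-0.06],
    [0.032,0.042,-0.09],
    [0.054,0.07,-0.1],
    [0.076,0.1,-0.1],
    [0.1,0.13,-0.1],
    [0.123,0.16,-0.1],
    [0.145,0.19,-0.1],
    [0.168,0.22,-0.1],
    [0.185,0.24,-0.1],
    [0.196,0.256,-0.1],
    [0.196,0.256,-0.1]
  ],
  "gripper": [1,1,1,1,1,1,1,1,1,1,1,1]
}}

```text
time: 4.03
position: [0.4125, -0.0569, 0.1025]
tool_rot: [-0.017, 1.0, 0.001, -0.002]
ft_force: [-0.9, -0.6, -1.0]
grip_width: 0.0255
grip_force: 55.0
```

Run:
```python
from h import *
from rig import status,viewer
o=status.get_obs();c=viewer.camera("wrist");D=viewer.camera("side");T=wT(c,o);cv2.imwrite("pics/w2.png",c["pixels"])
cv2.imwrite("pics/v2.png",np.hstack([cv2.resize(c["pixels"],(400,300)),cv2.resize(D["pixels"][150:300,150:350],(400,300),interpolation=cv2.INTER_CUBIC)]))
pickle.dump(dict(c=c,D=D,o=o),open("v2.pkl","wb"))
print(o['position'],o['q'],delta(o,(.416,-.0608,.0305),down(181.7)))
```

```text
[ 0.41247702 -0.05693968  0.1025496 ] [-4.07433613e-01  4.83270063e-01  2.05165773e+00  9.52939248e-04
  6.11695164e-01 -2.01227768e+00] (array([-0.0037, -0.0042,  0.072 ]), array([ 0.15, -0.25,  0.21]))
```

View pics/v2.png

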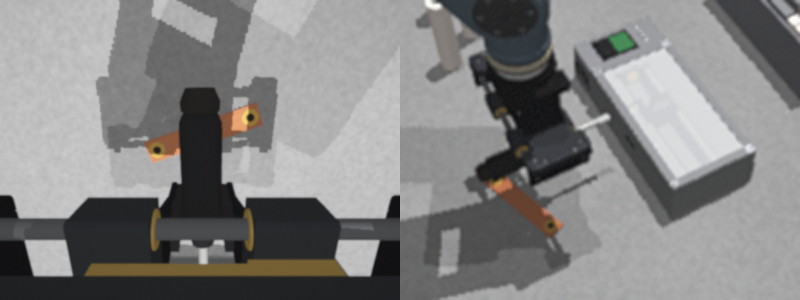

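The copper link lies flat beneath the gripper; only 4 mm high, so it clears. The side view shows the blade tip at (607,117) in the crop and a dark slot at about (630,138) in the charger's front, which I'll check against my prediction for the notch.

Run:
```python
from h import *
v=pickle.load(open("v2.pkl","rb"));D=v["D"];o=v["o"];d=pickle.load(open("v0.pkl","rb"));S=d["scene"]
def proj(c,p):
    q=np.linalg.inv(c["pose"])@np.r_[p,1];return np.round([c["fx"]*q[0]/q[2]+c["cx"],c["fy"]*q[1]/q[2]+c["cy"]],1)
a=np.radians(1.7);u=np.array([np.cos(a),np.sin(a)]);w=np.array([-u[1],u[0]]);org=np.array([.617,-.0238])
W=lambda x,y,z:np.r_[org+u*x+w*y,z]
for y in(-.045,-.031,-.017):print("notch",y,proj(D,W(-.065,y,.041)),proj(D,W(-.065,y,.037)),proj(D,W(-.065,y,.045)))
for n,p in dict(fl=(-.065,-.145,.045),fl0=(-.065,-.145,0),rl=(.065,-.145,.045),headfront=(-.065,.145,.07)).items():print(n,proj(D,W(*p)),proj(S,W(*p)))
R0=R.from_quat(o["tool_rot"]);print("tip pred",proj(D,o["position"]+R0.apply([-.107,0,-.0105])),proj(D,o["position"]+R0.apply([-.104,0,-.0105])))
im=D["pixels"];x,y=230,185
big=cv2.resize(im[y:y+60,x:x+80],(800,600),interpolation=cv2.INTER_CUBIC);cv2.imwrite("pics/n2.png",big)
```

```text
notch -0.045 [267.2 223.4] [267.2 224.2] [267.2 222.5]
notch -0.031 [264.7 219.7] [264.7 220.6] [264.7 218.9]
notch -0.017 [262.3 216.1] [262.3 217. ] [262.3 215.3]
fl [286.1 250.2] [203.5 241.9]
fl0 [285.3 259.1] [205.3 250.5]
rl [327.6 230.3] [234.9 268.8]
headfront [236.1 171.8] [270.5 182.4]
tip pred [252.9 207.3] [251.9 207.8]
```

View pics/n2.png

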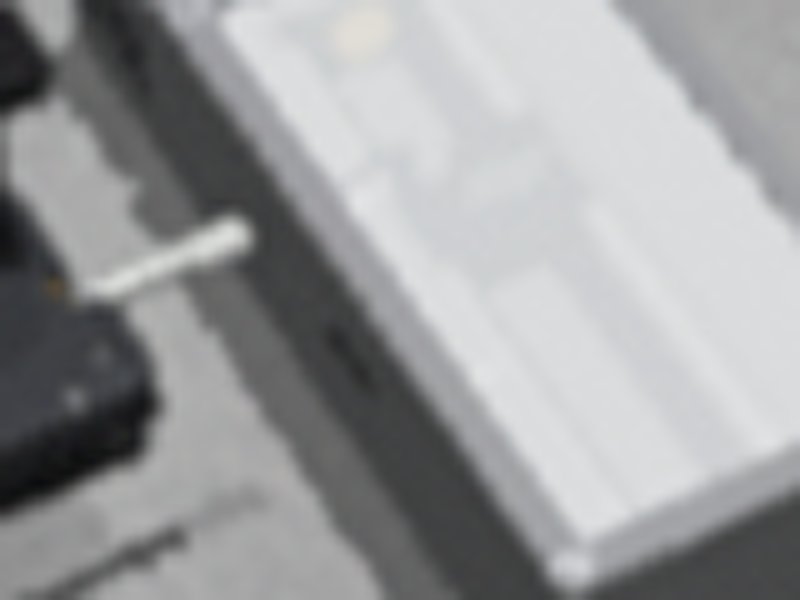

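The notch is a dark slot centred at crop (352,352), which is side pixel (265.2,220.2), within 0.7 px of my prediction. The blade tip shows at side pixel (255,208.6). I'll lower to notch height, then triangulate the tip.

Request:
{"name": "arm_command", "arguments": {
  "delta_rot": [
    [0,0,0],
    [0,0,0],
    [0,0,0],
    [0,0,0],
    [0,0,0],
    [0,0,0]
  ],
  "delta_pos": [
    [-0.004,-0.004,0.02],
    [-0.004,-0.004,0.04],
    [-0.004,-0.004,0.06],
    [-0.004,-0.004,0.072],
    [-0.004,-0.004,0.072],
    [-0.004,-0.004,0.072]
  ],
  "gripper": [1,1,1,1,1,1]
}}

```text
time: 4.63
position: [0.4204, -0.066, 0.0301]
tool_rot: [-0.014, 1.0, -0.0, -0.0]
ft_force: [0.4, -0.0, -0.7]
grip_width: 0.0257
grip_force: 55.0
```

Run:
```python
from h import *
from rig import status,viewer
o=status.get_obs();D=viewer.camera("side");S=viewer.camera("scene")
pickle.dump(dict(S=S,D=D,o=o),open("v3.pkl","wb"));print(o['position'],R.from_quat(o['tool_rot']).as_matrix().round(3).tolist())
def proj(c,p):
    q=np.linalg.inv(c["pose"])@np.r_[p,1];return np.array([c["fx"]*q[0]/q[2]+c["cx"],c["fy"]*q[1]/q[2]+c["cy"]])
t=o["position"]+R.from_quat(o["tool_rot"]).apply([-.106,0,-.0105]);out=[]
for c in(S,D):
    p=proj(c,t);print(p.round(1));x,y=int(p[0])-20,int(p[1])-15
    b=cv2.resize(c["pixels"][y:y+30,x:x+40],(400,300),interpolation=cv2.INTER_CUBIC);cv2.putText(b,f"{x},{y}",(5,15),0,.5,(0,0,255));out.append(b)
cv2.imwrite("pics/t3.png",np.hstack(out))
```

```text
[ 0.42038417 -0.06595663  0.03005796] [[-1.0, -0.028, -0.0], [-0.028, 1.0, -0.0], [0.0, -0.0, -1.0]]
[224.6 216.2]
[257.1 225. ]
```

View pics/t3.png

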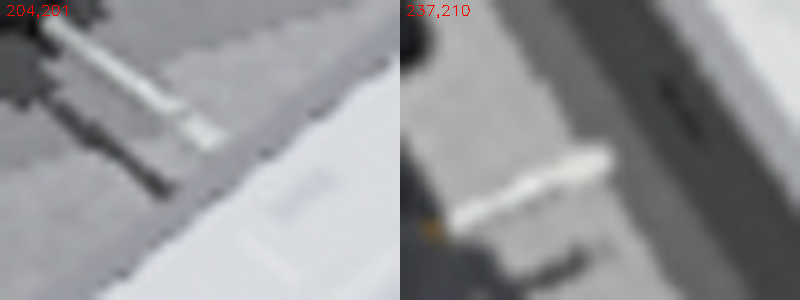

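Run:
```python
from h import *
v=pickle.load(open("v3.pkl","rb"))
p,e=tri([ray(v["S"],(226.,214.6)),ray(v["D"],(257.6,225.3))]);print("tip",p,e,"in tool",R.from_quat(v["o"]["tool_rot"]).inv().apply(p-v["o"]["position"]))
a=np.radians(1.7);u=np.array([np.cos(a),np.sin(a)]);w=np.array([-u[1],u[0]]);org=np.array([.617,-.0238])
n=org+u*-.065-w*.031;print("notch",n,"tip->notch u,w",(n-p[:2])@u,(n-p[:2])@w)
```

```text
tip [ 0.52695449 -0.06022731  0.04119525] [np.float64(0.003851543989286338), np.float64(0.0038515439892863857)] in tool [-0.10668721  0.00273214 -0.01115669]
notch [ 0.55294826 -0.05671466] tip->notch u,w 0.02608654002321249 0.0027399673912935035
```

Request:
{"name": "arm_command", "arguments": {
  "delta_rot": [
    [0,0,0],
    [0,0,0],
    [0,0,0],
    [0,0,0],
    [0,0,0],
    [0,0,0],
    [0,0,0]
  ],
  "delta_pos": [
    [-0.006,0.0045,0],
    [-0.012,0.0045,0],
    [-0.018,0.0045,0],
    [-0.024,0.0045,0],
    [-0.03,0.0045,0],
    [-0.036,0.0045,0],
    [-0.036,0.0045,0]
  ],
  "gripper": [1,1,1,1,1,1,1]
}}

```text
time: 5.32
position: [0.4579, -0.0596, 0.0307]
tool_rot: [-0.015, 1.0, -0.001, 0.001]
ft_force: [0.0, -0.0, -0.6]
grip_width: 0.0256
grip_force: 55.0
```

Run:
```python
from h import *
from rig import status,viewer
o=status.get_obs();D=viewer.camera("side");S=viewer.camera("scene")
print(o['position'],o['ft_force'],o['moment'])
out=[cv2.resize(c["pixels"][y:y+60,x:x+80],(400,300),interpolation=cv2.INTER_CUBIC) for c,x,y in((S,190,180),(D,225,190))]
cv2.imwrite("pics/t4.png",np.hstack(out))
```

```text
[ 0.45785666 -0.05960313  0.0307316 ] [ 0.01493944 -0.04705162 -0.62061054] [ 0.08609954 -0.06667093  0.01113274]
```

View pics/t4.png

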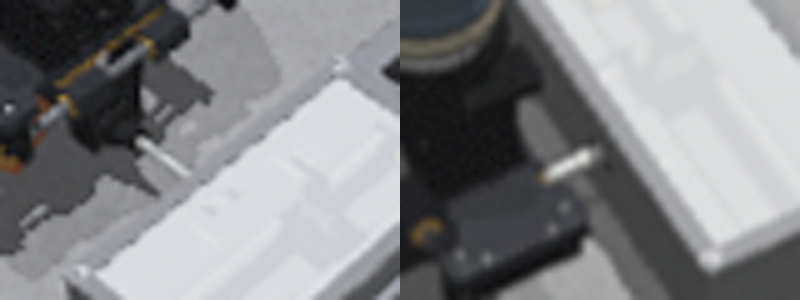

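The blade is seated in the notch: in the side crop it meets the front face at (600,150), about 12 mm in with no contact force. Next I'll start prising.

Request:
{"name": "arm_command", "arguments": {
  "delta_rot": [
    [0,0,0],
    [0,0,0],
    [0,0,0],
    [0,0,0],
    [0,0,0],
    [0,0,0],
    [0,0,0],
    [0,0,0],
    [0,0,0]
  ],
  "delta_pos": [
    [0,0,-0.004],
    [0,0,-0.008],
    [-0.001,0,-0.013],
    [-0.002,0,-0.019],
    [-0.0034,0,-0.0244],
    [-0.005,0,-0.03],
    [-0.0067,0,-0.0348],
    [-0.009,0,-0.04],
    [-0.011,0,-0.045]
  ],
  "gripper": [1,1,1,1,1,1,1,1,1]
}}

```text
time: 6.17
position: [0.4669, -0.0589, 0.0762]
tool_rot: [-0.015, 1.0, -0.0, 0.0]
ft_force: [-1.2, -0.6, -1.9]
grip_width: 0.0256
grip_force: 55.0
```

Run:
```python
from h import *
from rig import status,viewer
o=status.get_obs();D=viewer.camera("side");S=viewer.camera("scene")
print(o['position'],o['ft_force'],o['moment'])
v=pickle.load(open("v3.pkl","rb"))
pickle.dump(dict(S=S,D=D,o=o),open("v5.pkl","wb"))
# moved bright pixels: cover corner spots; scene change bbox
for n,c in(("S",S),("D",D)):
    df=np.abs(c["pixels"].astype(int)-v[n]["pixels"]).max(2)[190:275,190:345]>40
    print(n,df.sum())
```

```text
[ 0.46690051 -0.05886553  0.07617988] [-1.21975188 -0.57311231 -1.92235235] [0.09531481 0.26329394 0.00356485]
S 1768
D 4342
```

Request:
{"name": "arm_command", "arguments": {
  "delta_rot": [
    [0,0,0],
    [0,0,0],
    [0,0,0],
    [0,0,0],
    [0,0,0],
    [0,0,0],
    [0,0,0],
    [0,0,0],
    [0,0,0],
    [0,0,0],
    [0,0,0],
    [0,0,0]
  ],
  "delta_pos": [
    [-0.002,0,-0.005],
    [-0.005,0,-0.01],
    [-0.0085,0,-0.015],
    [-0.012,0,-0.0195],
    [-0.015,0,-0.024],
    [-0.0187,0,-0.0285],
    [-0.023,0,-0.033],
    [-0.0273,0,-0.037],
    [-0.0315,0,-0.041],
    [-0.0355,0,-0.045],
    [-0.04,0,-0.0485],
    [-0.0444,0,-0.052]
  ],
  "gripper": [1,1,1,1,1,1,1,1,1,1,1,1]
}}

```text
time: 7.27
position: [0.5115, -0.0575, 0.1279]
tool_rot: [-0.015, 1.0, -0.0, 0.0]
ft_force: [-2.0, 0.2, -0.5]
grip_width: 0.0262
grip_force: 55.0
```

Run:
```python
from h import *
from rig import status,viewer
o=status.get_obs();D=viewer.camera("side");S=viewer.camera("scene")
print(o['position'],o['ft_force'],o['moment'])
a=np.radians(1.7);u=np.array([np.cos(a),np.sin(a)]);w=np.array([-u[1],u[0]]);org=np.array([.617,-.0238])
tp=o["position"]+R.from_quat(o["tool_rot"]).apply([-.1067,0,-.0105]);print("tip charger",(tp[:2]-org)@u,(tp[:2]-org)@w,tp[2])
def proj(c,p):
    q=np.linalg.inv(c["pose"])@np.r_[p,1];return np.array([c["fx"]*q[0]/q[2]+c["cx"],c["fy"]*q[1]/q[2]+c["cy"]])
# predicted cover outline for angle, for checking in the picture
for c,n in((S,"S"),(D,"D")):
  im=c["pixels"].copy()
  for th,col in((45,(0,0,255)),(50,(0,255,0)),(55,(255,0,0))):
    t=np.radians(th);x=.062-.127*np.cos(t)+.03*np.sin(t);z=.045+.127*np.sin(t)+.03*np.cos(t)
    for y in(-.145,.083):
        print(n,th,y,proj(c,np.r_[org+u*x+w*y,z]).round(1))
  cv2.imwrite(f"pics/{n}6.png",im)
```

```text
[ 0.51147724 -0.05752851  0.12792859] [-1.99095941  0.23021252 -0.53314001] [ 0.13108718  0.22028113 -0.00722252]
tip charger 0.00022205868927411976 -0.030579646749488293 0.13843901873560643
S 45 -0.145 [212.9 230.2]
S 45 0.083 [271.5 183.2]
S 50 -0.145 [215.3 231. ]
S 50 0.083 [274.1 183.5]
S 55 -0.145 [217.9 232.2]
S 55 0.083 [276.9 184.2]
D 45 -0.145 [309.1 215.9]
D 45 0.083 [263.5 157.4]
D 50 -0.145 [312.8 212.9]
D 50 0.083 [266.7 154.7]
D 55 -0.145 [316.6 210.1]
D 55 0.083 [270.  152.2]
```

Request:
{"name": "arm_command", "arguments": {
  "delta_rot": [
    [0,0,0],
    [0,0,0],
    [0,0,0],
    [0,0,0],
    [0,0,0],
    [0,0,0],
    [0,0,0],
    [0,0,0],
    [0,0,0],
    [0,0,0],
    [0,0,0],
    [0,0,0]
  ],
  "delta_pos": [
    [-0.005,0,-0.003],
    [-0.011,0,-0.0055],
    [-0.016,0,-0.008],
    [-0.021,0,-0.0105],
    [-0.028,0,-0.011],
    [-0.035,0,-0.0115],
    [-0.042,0,-0.0115],
    [-0.049,0,-0.0115],
    [-0.056,0,-0.0115],
    [-0.063,0,-0.0115],
    [-0.07,0,-0.0115],
    [-0.076,0,-0.0115]
  ],
  "gripper": [1,1,1,1,1,1,1,1,1,1,1,1]
}}

```text
time: 8.37
position: [0.5875, -0.0552, 0.1388]
tool_rot: [-0.015, 1.0, 0.0, -0.0]
ft_force: [-1.1, -0.1, -1.7]
grip_width: 0.0254
grip_force: 55.0
```

```bash
cat > ang.py <<'E'
from h import *
from rig import status,viewer
o=status.get_obs();D=viewer.camera("side");S=viewer.camera("scene");pickle.dump(dict(S=S,D=D,o=o),open("last.pkl","wb"))
print(o['position'],o['ft_force'],o['moment'],o['q'])
a=np.radians(1.7);u=np.array([np.cos(a),np.sin(a)]);w=np.array([-u[1],u[0]]);org=np.array([.617,-.0238])
tp=o["position"]+R.from_quat(o["tool_rot"]).apply([-.1067,0,-.0105]);print("tip charger",(tp[:2]-org)@u,(tp[:2]-org)@w,tp[2])
def proj(c,p):
    q=np.linalg.inv(c["pose"])@np.r_[p,1];return np.array([c["fx"]*q[0]/q[2]+c["cx"],c["fy"]*q[1]/q[2]+c["cy"]])
v0=pickle.load(open("v0.pkl","rb"))
# score cover angle by the -y side wall (free of the arm): samples across the free-edge line in the side view, bright inside / dark outside
E
python3 - <<'E'
from ang import *
# profile along cover's outer top line at y=-.145 end: sample along radial direction of the front edge line beyond the top
for n,c in(("S",S),("D",D)):
    g=c["pixels"].astype(int).max(2)
    for th in range(70,115,5):
        t=np.radians(th);vals=[]
        for r in(.100,.110,.118,.124,.130,.136,.145):
            x=.062-r*np.cos(t)+.015*np.sin(t);z=.045+r*np.sin(t)+.015*np.cos(t)
            p=proj(c,np.r_[org+u*x+w*-.1445,z]).round().astype(int);vals.append(g[p[1],p[0]])
        print(n,th,vals)
E
```

```text
[ 0.58754062 -0.05521125  0.13884282] [-1.08695965 -0.11980322 -1.71989704] [0.09952737 0.28757932 0.00278304] [-2.82898464e-01  5.87374668e-01  1.59903980e+00 -4.20575686e-05
  9.55703593e-01 -1.88337320e+00]
tip charger 0.07632707753746353 -0.030521397012850907 0.14928834316187797
S 70 [np.int64(63), np.int64(176), np.int64(104), np.int64(122), np.int64(76), np.int64(81), np.int64(81)]
S 75 [np.int64(57), np.int64(58), np.int64(167), np.int64(79), np.int64(87), np.int64(79), np.int64(82)]
S 80 [np.int64(75), np.int64(75), np.int64(75), np.int64(73), np.int64(109), np.int64(124), np.int64(71)]
S 85 [np.int64(76), np.int64(76), np.int64(74), np.int64(74), np.int64(124), np.int64(162), np.int64(168)]
S 90 [np.int64(75), np.int64(84), np.int64(73), np.int64(75), np.int64(111), np.int64(165), np.int64(166)]
S 95 [np.int64(96), np.int64(98), np.int64(99), np.int64(96), np.int64(101), np.int64(102), np.int64(116)]
S 100 [np.int64(99), np.int64(99), np.int64(97), np.int64(100), np.int64(148), np.int64(152), np.int64(154)]
S 105 [np.int64(139), np.int64(151), np.int64(151), np.int64(150), n
[... 433 characters left out ...]
103), np.int64(165), np.int64(167), np.int64(164)]
D 85 [np.int64(71), np.int64(71), np.int64(81), np.int64(96), np.int64(163), np.int64(175), np.int64(214)]
D 90 [np.int64(111), np.int64(98), np.int64(121), np.int64(155), np.int64(157), np.int64(117), np.int64(100)]
D 95 [np.int64(166), np.int64(171), np.int64(145), np.int64(102), np.int64(101), np.int64(101), np.int64(82)]
D 100 [np.int64(169), np.int64(117), np.int64(102), np.int64(101), np.int64(90), np.int64(66), np.int64(65)]
D 105 [np.int64(144), np.int64(103), np.int64(97), np.int64(71), np.int64(66), np.int64(67), np.int64(65)]
D 110 [np.int64(111), np.int64(102), np.int64(66), np.int64(67), np.int64(70), np.int64(71), np.int64(73)]
```

Request:
{"name": "arm_command", "arguments": {
  "delta_rot": [
    [0,0,0],
    [0,0,0],
    [0,0,0],
    [0,0,0],
    [0,0,0],
    [0,0,0],
    [0,0,0],
    [0,0,0]
  ],
  "delta_pos": [
    [-0.007,0,0],
    [-0.014,0,0.001],
    [-0.021,0,0.002],
    [-0.028,0,0.003],
    [-0.035,0,0.003],
    [-0.041,0,0.003],
    [-0.044,0,0.003],
    [-0.044,0,0.003]
  ],
  "gripper": [1,1,1,1,1,1,1,1]
}}

```text
time: 9.13
position: [0.6325, -0.0541, 0.1362]
tool_rot: [-0.015, 1.0, -0.0, 0.001]
ft_force: [0.5, 0.8, -0.9]
grip_width: 0.0258
grip_force: 55.0
```

Run:
```python
from ang import *
for n,c in(("S",S),("D",D)):
    g=c["pixels"].astype(int).max(2)
    for th in range(85,116,5):
        t=np.radians(th);vals=[]
        for r in(.100,.110,.118,.124,.130,.136,.145):
            x=.062-r*np.cos(t)+.015*np.sin(t);z=.045+r*np.sin(t)+.015*np.cos(t)
            p=proj(c,np.r_[org+u*x+w*-.1445,z]).round().astype(int);vals.append(int(g[p[1],p[0]]))
        print(n,th,vals)
```

```text
[ 0.63246785 -0.05410834  0.13624157] [ 0.49266338  0.75597606 -0.8718725 ] [ 0.10946045 -0.03722309 -0.03571678] [-2.61199338e-01  6.41385849e-01  1.48538287e+00  2.12568122e-04
  1.01254144e+00 -1.86189696e+00]
tip charger 0.12123813530737511 -0.030736137109965984 0.14698036818822588
S 85 [77, 84, 70, 27, 32, 30, 83]
S 90 [190, 83, 82, 82, 84, 80, 27]
S 95 [150, 152, 168, 170, 65, 80, 83]
S 100 [74, 94, 110, 122, 118, 149, 148]
S 105 [77, 77, 77, 79, 121, 182, 192]
S 110 [77, 78, 77, 77, 120, 181, 194]
S 115 [80, 78, 70, 70, 72, 107, 112]
D 85 [157, 157, 158, 157, 156, 156, 159]
D 90 [159, 157, 159, 157, 151, 141, 133]
D 95 [138, 154, 149, 137, 134, 110, 156]
D 100 [73, 83, 80, 110, 152, 155, 173]
D 105 [70, 70, 80, 109, 153, 179, 122]
D 110 [70, 71, 71, 120, 162, 105, 70]
D 115 [103, 91, 75, 91, 74, 71, 71]
```

Request:
{"name": "arm_command", "arguments": {
  "delta_rot": [
    [0,0,0],
    [0,0,0],
    [0,0,0],
    [0,0,0],
    [0,0,0]
  ],
  "delta_pos": [
    [0.015,0,0],
    [0.04,0,0],
    [0.07,0,0],
    [0.1,0,0],
    [0.1,0,0]
  ],
  "gripper": [1,1,1,1,1]
}}

```text
time: 9.65
position: [0.5229, -0.0552, 0.1353]
tool_rot: [-0.015, 1.0, 0.002, -0.005]
ft_force: [-0.6, 0.3, -1.1]
grip_width: 0.0254
grip_force: 55.0
```

Run:
```python
from h import *
from rig import status
o=status.get_obs();print(o['position'],o['ft_force'],delta(o,(.495,-.3733,.06),down(156.8)))
```

```text
[ 0.52285391 -0.05516506  0.13534085] [-0.64773407  0.33936933 -1.06099126] (array([ 0.0363, -0.3174,  0.0747]), array([ 0.06, -0.64, 24.87]))
```

Request:
{"name": "arm_command", "arguments": {
  "delta_rot": [
    [0,0,0],
    [0,0,2],
    [0,0,6],
    [0,0,10],
    [0,0,14],
    [0,0,18],
    [0,0,22],
    [0,0,24.9],
    [0,0,24.9],
    [0,0,24.9],
    [0,0,24.9],
    [0,0,24.9]
  ],
  "delta_pos": [
    [0,-0.03,0],
    [0.004,-0.068,0],
    [0.009,-0.106,0],
    [0.014,-0.144,0],
    [0.018,-0.182,0],
    [0.022,-0.22,0],
    [0.027,-0.258,0],
    [0.032,-0.29,0.02],
    [0.035,-0.31,0.04],
    [0.036,-0.317,0.06],
    [0.036,-0.317,0.075],
    [0.036,-0.317,0.075]
  ],
  "gripper": [1,1,1,1,1,1,1,1,1,1,1,1]
}}

```text
time: 10.65
position: [0.5026, -0.3745, 0.0579]
tool_rot: [0.202, 0.979, 0.002, -0.002]
ft_force: [-0.7, 0.3, -1.0]
grip_width: 0.0258
grip_force: 55.0
```

Request:
{"name": "arm_command", "arguments": {
  "delta_rot": [
    [0,0,0],
    [0,0,0]
  ],
  "delta_pos": [
    [0,0,0],
    [0,0,0]
  ],
  "gripper": [1,1]
}}

```text
time: 10.82
position: [0.5051, -0.3751, 0.062]
tool_rot: [0.201, 0.98, -0.0, 0.001]
ft_force: [-0.1, 0.1, -0.1]
grip_width: 0.0256
grip_force: 55.0
```

Request:
{"name": "arm_command", "arguments": {
  "delta_rot": [
    [0,0,0],
    [0,0,0],
    [0,0,0],
    [0,0,0],
    [0,0,0],
    [0,0,0],
    [0,0,0]
  ],
  "delta_pos": [
    [0,0,0.02],
    [0,0,0.035],
    [0,0,0.047],
    [0,0,0.054],
    [0,0,0.057],
    [0,0,0.0585],
    [0,0,0.0585]
  ],
  "gripper": [1,1,1,1,1,1,1]
}}

```text
time: 11.4
position: [0.5048, -0.375, 0.0029]
tool_rot: [0.201, 0.98, -0.0, 0.0]
ft_force: [0.3, 0.1, -2.0]
grip_width: 0.0254
grip_force: 55.0
```

Request:
{"name": "arm_command", "arguments": {
  "delta_rot": [
    [0,0,0],
    [0,0,0]
  ],
  "delta_pos": [
    [0,0,0],
    [0,0,0]
  ],
  "gripper": [1,1]
}}

```text
time: 11.57
position: [0.5048, -0.3753, 0.0033]
tool_rot: [0.201, 0.98, -0.0, 0.001]
ft_force: [-0.5, -0.0, -1.3]
grip_width: 0.026
grip_force: 55.0
```

Request:
{"name": "arm_command", "arguments": {
  "delta_rot": [
    [0,0,0],
    [0,0,0],
    [0,0,0],
    [0,0,0],
    [0,0,0],
    [0,0,0],
    [0,0,0],
    [0,0,0],
    [0,0,0],
    [0,0,0],
    [0,0,0],
    [0,0,0]
  ],
  "delta_pos": [
    [0,0,0],
    [0,0,0],
    [0,0,0],
    [0,0,0],
    [0,0,0],
    [0,0,0],
    [0,0,0],
    [0,0,-0.02],
    [0,0,-0.06],
    [0,0,-0.1],
    [0,0,-0.14],
    [0,0,-0.15]
  ],
  "gripper": [-1,-1,-1,-1,-1,-1,-1,-1,-1,-1,-1,-1]
}}

```text
time: 12.57
position: [0.5073, -0.3777, 0.1594]
tool_rot: [0.201, 0.98, -0.003, 0.005]
ft_force: [0.2, -0.2, 0.2]
grip_width: 0.0861
grip_force: 0.0
```

Run:
```python
from ang import *
W=lambda x,y,z:np.r_[org+u*x+w*y,z]
o=status.get_obs()
print(o['grip_width'],"above tab",W(0,0,.16),delta(o,W(0,0,.16),down(181.7)), delta(o,W(0,0,.16),down(1.7)))
# tab (black) in scene/side views
for n,c in(("S",S),("D",D)):
    p=proj(c,W(0,0,.068));x,y=p.round().astype(int);print(n,p.round(1))
    g=c["pixels"][y-14:y+15,x-14:x+15].max(2);m=g<50;k,l,st,ce=cv2.connectedComponentsWithStats(m.astype(np.uint8))
    print([(st[i].tolist(),(ce[i]+[x-14,y-14]).round(1).tolist()) for i in range(1,k)])
    a=c["pixels"]
    cv2.imwrite(f"pics/{n}7.png",a)
```

```text
[ 0.50725552 -0.37768923  0.15940816] [ 0.17602861 -0.18851868  0.21792048] [ 0.03622812 -0.12391185  0.02617802] [-8.16446456e-01  6.05692542e-01  1.48195050e+00 -6.02732304e-06
  1.04189380e+00 -1.98258093e+00]
tip charger -0.023490151625638184 -0.3952772258664323 0.17108596707562357
0.08681635900409405 above tab [ 0.617  -0.0238  0.16  ] (array([ 0.0368,  0.3678, -0.0054]), array([ -0.25,   0.35, -24.89])) (array([ 0.0368,  0.3678, -0.0054]), array([  0.48,   0.34, 155.1 ]))
S [254.1 219.8]
[([1, 0, 28, 29, 195], [254.7, 223.0])]
D [279.7 197.2]
[]
```

Request:
{"name": "arm_command", "arguments": {
  "delta_rot": [
    [0,0,-2],
    [0,0,-5],
    [0,0,-8],
    [0,0,-11],
    [0,0,-14],
    [0,0,-17],
    [0,0,-20],
    [0,0,-23],
    [0,0,-24.9],
    [0,0,-24.9],
    [0,0,-24.9],
    [0,0,-24.9]
  ],
  "delta_pos": [
    [0.004,0.037,0],
    [0.008,0.075,0],
    [0.012,0.113,0],
    [0.016,0.151,0],
    [0.02,0.189,0],
    [0.023,0.227,0],
    [0.027,0.265,0],
    [0.031,0.303,0],
    [0.034,0.34,0],
    [0.036,0.36,0],
    [0.037,0.368,0],
    [0.037,0.368,0]
  ],
  "gripper": [-1,-1,-1,-1,-1,-1,-1,-1,-1,-1,-1,-1]
}}

```text
time: 13.67
position: [0.6142, -0.02, 0.1503]
tool_rot: [-0.016, 1.0, 0.0, -0.002]
ft_force: [0.6, -0.6, -0.4]
grip_width: 0.0871
grip_force: 0.0
```

Request:
{"name": "arm_command", "arguments": {
  "delta_rot": [
    [0,0,0],
    [0,0,0]
  ],
  "delta_pos": [
    [0,0,0],
    [0,0,0]
  ],
  "gripper": [-0.2,-0.2]
}}

```text
time: 13.83
position: [0.6145, -0.0235, 0.1516]
tool_rot: [-0.014, 1.0, -0.0, -0.001]
ft_force: [-0.1, 0.2, -0.9]
grip_width: 0.0801
grip_force: 0.0
```

Run:
```python
from h import *
from rig import status,viewer
o=status.get_obs();c=viewer.camera("wrist");T=wT(c,o);S=viewer.camera("scene");D=viewer.camera("side")
pickle.dump(dict(c=c,S=S,D=D,o=o),open("v8.pkl","wb"))
print(o['position'],o['grip_width'])
im=np.vstack([np.hstack([c["pixels"][:300,56:456],cv2.resize(D["pixels"][130:280,200:400],(400,300),interpolation=cv2.INTER_CUBIC)]),
 np.hstack([cv2.resize(S["pixels"][150:300,160:360],(400,300),interpolation=cv2.INTER_CUBIC),cv2.resize(S["pixels"][240:330,90:210],(400,300))])])
cv2.imwrite("pics/t8.png",im)
```

```text
[ 0.61452449 -0.02353845  0.15159351] 0.08007171134322802
```

View pics/t8.png

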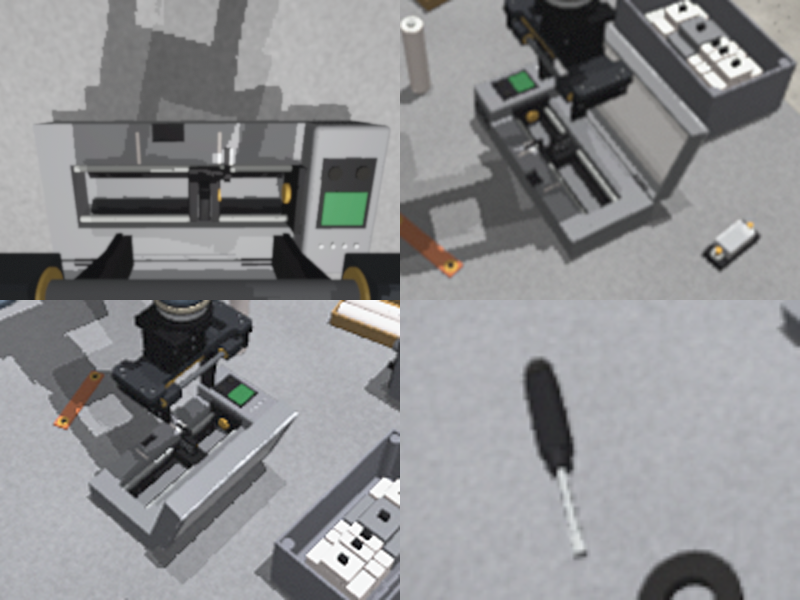

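The picture shows the cover leaning back past upright and the screwdriver lying on the bench at (555,455) in the crop. In the wrist part, the far and near marks are at about (138,148) and (220,150), and the black tab and block are centred at about (205,190). I'll measure those columns more finely.

Run:
```python
from h import *
v=pickle.load(open("v8.pkl","rb"));c=v["c"];o=v["o"];T=wT(c,o);g=c["pixels"].astype(int)
a=np.radians(1.7);u=np.array([np.cos(a),np.sin(a)]);w=np.array([-u[1],u[0]]);org=np.array([.617,-.0238])
ch=lambda p:np.round([(p[:2]-org)@u,(p[:2]-org)@w],4)
gr=g.min(2)
for r in(140,145,150):
    print(r,"far",gr[r,184:204].tolist(),"near",gr[r,266:296].tolist())
for px in((194,148),(276,148)):print("mark",ch(onz(c,px,.045,T)))
print("rows: col profile dark at 205-300")
for r in range(166,226,5):print(r,g[r,236:300:2].max(1).tolist())
print("TCP ch",ch(o["position"]))
```

```text
140 far [92, 92, 92, 92, 92, 93, 98, 112, 132, 145, 141, 123, 105, 94, 93, 92, 92, 93, 96, 105] near [122, 122, 121, 121, 122, 122, 129, 146, 168, 180, 174, 152, 132, 123, 121, 122, 123, 127, 141, 156, 167, 177, 189, 195, 195, 195, 194, 190, 175, 145]
145 far [93, 93, 92, 93, 92, 92, 95, 106, 127, 144, 145, 131, 110, 95, 93, 93, 92, 92, 95, 104] near [121, 121, 121, 121, 122, 122, 128, 147, 169, 181, 174, 151, 129, 121, 120, 129, 151, 174, 185, 190, 193, 193, 194, 194, 194, 193, 189, 173, 139, 106]
150 far [92, 92, 92, 92, 92, 92, 94, 101, 120, 139, 146, 136, 115, 99, 94, 92, 94, 104, 114, 119] near [121, 120, 120, 121, 120, 122, 129, 150, 172, 182, 179, 174, 175, 160, 123, 92, 84, 86, 102, 152, 207, 236, 234, 212, 193, 175, 145, 121, 111, 100]
mark [-0.045  -0.0548]
mark [-0.0449  0.0158]
rows: col profile dark at 205-300
166 [118, 117, 117, 115, 99, 68, 62, 61, 58, 51, 51, 52, 53, 54, 55, 54, 52, 52, 53, 62, 97, 109, 67, 35, 47, 89, 119, 117, 115, 115, 114, 114]
171 [156, 156, 156, 151, 99, 65, 67, 67, 67, 59, 55, 58, 66, 69, 68, 60, 53, 55, 55, 55, 49, 35, 28, 27, 33, 100, 154, 14
[... 775 characters left out ...]
 59, 67, 67, 73, 82, 48, 58, 66, 67, 57, 70, 78, 71, 73, 100, 94, 43, 40, 40, 41, 40, 42, 38, 41, 41, 40, 41]
206 [39, 36, 37, 35, 37, 58, 67, 68, 74, 84, 50, 60, 66, 66, 55, 70, 76, 69, 70, 64, 41, 38, 35, 35, 34, 37, 37, 36, 37, 38, 39, 39]
211 [26, 28, 25, 26, 33, 57, 66, 67, 75, 91, 51, 60, 64, 61, 53, 73, 77, 69, 70, 62, 36, 27, 27, 28, 27, 27, 26, 28, 28, 26, 27, 27]
216 [146, 146, 146, 146, 124, 66, 65, 66, 72, 83, 52, 59, 59, 60, 53, 69, 72, 67, 68, 70, 123, 149, 149, 150, 150, 150, 144, 149, 151, 151, 151, 150]
221 [167, 167, 167, 160, 140, 87, 66, 65, 69, 73, 70, 71, 71, 71, 70, 71, 69, 67, 68, 85, 139, 149, 149, 148, 148, 149, 148, 149, 148, 148, 148, 149]
TCP ch [-0.0025  0.0003]
```

Request:
{"name": "arm_command", "arguments": {
  "delta_rot": [
    [0,0,0],
    [0,0,0],
    [0,0,0],
    [0,0,0],
    [0,0,0],
    [0,0,0],
    [0,0,0],
    [0,0,0],
    [0,0,0],
    [0,0,0],
    [0,0,0]
  ],
  "delta_pos": [
    [-0.0025,0.0025,0.01],
    [-0.0025,0.0025,0.02],
    [-0.0025,0.0025,0.03],
    [-0.0025,0.0025,0.045],
    [-0.0025,0.0025,0.06],
    [-0.0025,0.0025,0.075],
    [-0.0025,0.0025,0.087],
    [-0.0025,0.0025,0.095],
    [-0.0025,0.0025,0.1],
    [-0.0025,0.0025,0.101],
    [-0.0025,0.0025,0.101]
  ],
  "gripper": [0,0,0,0,0,0,0,0,0,0,0]
}}

```text
time: 14.9
position: [0.6178, -0.0195, 0.0513]
tool_rot: [-0.015, 1.0, 0.0, -0.0]
ft_force: [-0.6, 0.8, 0.4]
grip_width: 0.0436
grip_force: 0.0
```

Request:
{"name": "arm_command", "arguments": {
  "delta_rot": [
    [0,0,0],
    [0,0,0],
    [0,0,0],
    [0,0,0],
    [0,0,0],
    [0,0,0],
    [0,0,0],
    [0,0,0],
    [0,0,0],
    [0,0,0]
  ],
  "delta_pos": [
    [0,0,0],
    [0,0,0],
    [0,0,0],
    [0,0,0],
    [0,0,0],
    [0,0,0],
    [0,0,0],
    [0,0,0],
    [0,0,0],
    [0,0,0]
  ],
  "gripper": [1,1,1,1,1,1,1,1,1,1],
  "grip_force": 40
}}

```text
time: 15.73
position: [0.618, -0.0216, 0.0519]
tool_rot: [-0.015, 1.0, -0.002, 0.0]
ft_force: [-0.9, -5.1, 0.3]
grip_width: 0.0094
grip_force: 40.0
```

Request:
{"name": "arm_command", "arguments": {
  "delta_rot": [
    [0,0,0],
    [0,0,0],
    [0,0,0],
    [0,0,0],
    [0,0,0],
    [0,0,0],
    [0,0,0],
    [0,0,0],
    [0,0,0],
    [0,0,0],
    [0,0,0],
    [0,0,0]
  ],
  "delta_pos": [
    [0,-0.004,0],
    [0,-0.01,0],
    [0,-0.017,0],
    [0,-0.024,0],
    [0,-0.031,0],
    [0,-0.038,0],
    [0,-0.045,0],
    [0,-0.052,0],
    [0,-0.059,0],
    [0,-0.066,0],
    [0,-0.072,0],
    [0,-0.076,0]
  ],
  "gripper": [1,1,1,1,1,1,1,1,1,1,1,1]
}}

```text
time: 16.73
position: [0.6201, -0.0932, 0.0519]
tool_rot: [-0.014, 1.0, 0.002, 0.0]
ft_force: [1.4, 9.6, 4.3]
grip_width: 0.0099
grip_force: 40.0
```

Request:
{"name": "arm_command", "arguments": {
  "delta_rot": [
    [0,0,0],
    [0,0,0],
    [0,0,0]
  ],
  "delta_pos": [
    [0,0,0],
    [0,0,0],
    [0,0,0]
  ],
  "gripper": [1,1,1]
}}

```text
time: 16.98
position: [0.6202, -0.0929, 0.0519]
tool_rot: [-0.014, 1.0, 0.002, 0.0]
ft_force: [2.2, 8.3, 3.2]
grip_width: 0.0094
grip_force: 40.0
```

```bash
cat > chk.py <<'E'
from h import *
from rig import status,viewer
o=status.get_obs();c=viewer.camera("wrist");S=viewer.camera("scene");D=viewer.camera("side");pickle.dump(dict(c=c,S=S,D=D,o=o),open("v9.pkl","wb"))
print(o['position'],o['ft_force'],o['grip_width'],o['grip_force'])
a=np.radians(1.7);u=np.array([np.cos(a),np.sin(a)]);w=np.array([-u[1],u[0]]);org=np.array([.617,-.0238])
print("travel",(o["position"][:2]-np.array([.618,-.0216]))@w,"lat",(o["position"][:2]-np.array([.618,-.0216]))@u)
g=c["pixels"].min(2).astype(int);T=wT(c,o)
def proj(p):
    q=np.linalg.inv(T)@np.r_[p,1];return np.array([c["fx"]*q[0]/q[2]+c["cx"],c["fy"]*q[1]/q[2]+c["cy"]])
for n,x,y in(("far",-.045,-.0548),("near",-.045,.0158)):print(n,"pred px",proj(np.r_[org+u*x+w*y,.045]).round(1))
pf=proj(np.r_[org+u*-.045+w*-.0548,.045]).round().astype(int);print("far region cols from",pf[0]-25)
for r in range(pf[1]-20,pf[1]+24,4):print(r,g[r,pf[0]-25:pf[0]+26].tolist())
E
python3 chk.py
```

```text
[ 0.6201998  -0.09293062  0.05189861] [2.17739198 8.32381926 3.17359611] 0.009390201481746926 40.003241300582886
travel -0.0713644883266034 lat 8.271987471613345e-05
far pred px [283.8 168. ]
near pred px [411.6 167.8]
far region cols from 259
148 [114, 115, 115, 115, 115, 115, 114, 114, 114, 114, 113, 113, 114, 114, 114, 114, 114, 113, 114, 113, 114, 122, 142, 164, 177, 180, 177, 163, 137, 117, 113, 114, 112, 113, 112, 113, 113, 113, 113, 114, 113, 113, 113, 113, 113, 111, 103, 84, 58, 40, 36]
152 [143, 143, 144, 144, 143, 144, 143, 141, 133, 121, 115, 113, 113, 113, 113, 113, 113, 113, 113, 113, 114, 123, 143, 164, 176, 178, 173, 158, 135, 117, 113, 114, 112, 113, 113, 113, 112, 113, 113, 112, 113, 112, 114, 113, 112, 110, 99, 76, 50, 38, 36]
156 [144, 143, 143, 144, 143, 144, 144, 143, 143, 143, 142, 143, 143, 143, 142, 143, 142, 140, 134, 123, 120, 127, 145, 166, 177, 179, 172, 156, 132, 117, 113, 113, 113, 113, 113, 113, 113, 112, 113, 113, 113, 113, 112, 112, 113, 109, 96, 70, 46, 36, 33]
160 [143, 143, 144, 143, 143, 144, 143, 143, 144, 143, 143, 143, 144, 143, 144, 143, 144, 
[... 1235 characters left out ...]
4, 144, 143, 144, 143, 143, 143, 143, 143, 143, 143, 145, 157, 183, 206, 214, 211, 196, 164, 137, 126, 106, 72, 48, 46, 45, 45, 45, 49, 77, 129, 178, 205, 210, 199, 175, 152, 143, 142, 142, 142, 142]
184 [143, 143, 143, 142, 142, 142, 142, 140, 140, 140, 139, 139, 140, 139, 140, 139, 139, 139, 139, 138, 136, 149, 179, 203, 210, 207, 191, 161, 137, 122, 95, 63, 48, 44, 45, 46, 45, 50, 83, 138, 184, 207, 210, 196, 169, 146, 141, 141, 142, 141, 141]
188 [131, 131, 131, 131, 131, 130, 125, 117, 113, 113, 112, 113, 113, 112, 112, 112, 112, 112, 113, 113, 119, 136, 157, 173, 178, 175, 161, 135, 113, 98, 74, 48, 38, 36, 36, 38, 38, 44, 75, 129, 174, 194, 196, 179, 145, 119, 113, 113, 113, 113, 113]
```

The far mark is at column 283.5 and the pointer's white line at column 301, so the pointer is about 9 mm short. That agrees with the measured travel of 71.4 mm.

Request:
{"name": "arm_command", "arguments": {
  "delta_rot": [
    [0,0,0],
    [0,0,0],
    [0,0,0],
    [0,0,0],
    [0,0,0],
    [0,0,0]
  ],
  "delta_pos": [
    [0,-0.004,0],
    [0,-0.008,0],
    [0,-0.0095,0],
    [0,-0.0095,0],
    [0,-0.0095,0],
    [0,-0.0095,0]
  ],
  "gripper": [1,1,1,1,1,1]
}}

```text
time: 17.63
position: [0.6205, -0.102, 0.0519]
tool_rot: [-0.014, 1.0, 0.002, 0.0]
ft_force: [1.7, 11.1, 3.8]
grip_width: 0.0099
grip_force: 40.0
```

```bash
python3 chk.py | awk '!/^(148|152|164|168|172|180) /'
```

```text
[ 0.62046493 -0.10197073  0.05190979] [ 1.69361687 11.08648415  3.76427483] 0.009937626051870615 40.003581047058105
travel -0.08040847630723325 lat 7.955162740348211e-05
far pred px [300.2 168. ]
near pred px [427.8 167.8]
far region cols from 275
156 [141, 134, 124, 118, 118, 118, 117, 117, 117, 117, 117, 117, 116, 113, 114, 113, 112, 113, 113, 113, 113, 117, 130, 153, 171, 179, 176, 167, 147, 126, 114, 113, 113, 112, 113, 113, 113, 113, 113, 113, 112, 113, 112, 113, 113, 112, 107, 92, 64, 40, 33]
160 [143, 143, 143, 142, 143, 143, 144, 143, 143, 143, 142, 136, 126, 119, 118, 117, 117, 116, 117, 117, 118, 121, 134, 154, 172, 178, 176, 165, 141, 122, 115, 112, 113, 113, 112, 113, 113, 113, 113, 113, 113, 112, 113, 113, 112, 112, 111, 111, 108, 108, 109]
176 [143, 143, 143, 143, 142, 143, 143, 143, 144, 143, 143, 143, 141, 131, 107, 73, 48, 47, 47, 47, 47, 48, 63, 112, 169, 203, 210, 198, 174, 152, 143, 142, 143, 142, 142, 142, 141, 142, 141, 142, 142, 142, 144, 154, 178, 200, 208, 209, 209, 209, 209]
184 [132, 132, 132, 132, 135, 138, 139, 140, 139, 139, 139, 139, 137, 125, 99, 66, 49, 44, 45, 46, 46, 51, 79, 133, 181, 206, 209, 194, 164, 142, 138, 137, 137, 138, 137, 137, 138, 138, 140, 152, 181, 207, 217, 218, 218, 219, 218, 218, 218, 218, 217]
188 [112, 112, 112, 112, 112, 112, 112, 112, 112, 111, 112, 111, 108, 97, 74, 50, 38, 37, 38, 36, 38, 44, 74, 125, 164, 182, 182, 167, 139, 116, 112, 112, 112, 111, 112, 112, 111, 111, 114, 129, 165, 197, 212, 216, 217, 218, 218, 218, 217, 216, 214]
```

The pointer (column 300.8) is now beside the far mark (column 300.3), with travel at 80.4 mm and the grip at a steady 40 N. I'm handing in while holding it there.

```bash
python3 -c "
from rig import robot
print(robot.hand_in())"
```

```text
the job is handed in; nothing more can be done
None
```

I handed the job in at about 18 s of the 61 s allowed: the cover was left open at about 107°, the screwdriver is on the bench, and the arm is still holding the slide at the far mark (80.4 mm measured travel).

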